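# Clear the die bed and bayonet the dished die into its spring socket

### The job

Pick up the block brush and sweep the three brass bar ends off the top of the die bed into the wooden tray tucked under the bed's right-hand lip (don't touch the scrap with the fingers), then stand the brush bristles down on the desk or cutting mat and let go of it. Take the dished die from the wooden rack, set its lugs into the keyhole of the socket, push it down against the spring until its flange is tight on the bed, and turn it a quarter turn clockwise (seen from above) to the stop. Finish while still holding the die in the fingers, pressed down and turned to the stop: do not let go, I will tighten the clamp screw; leave the other two dies and everything else where they are.

Things in the scene. Friction and masses are not known exactly. Their poses are not given: they have to be found in the camera images.
- die_bed: Grey bed, fixed: top plate 120 mm (x) by 140 mm (y), flat top 44 mm above the desk; below 30 mm it is only 110 mm wide, leaving a 15 mm lip along both y edges (y = -70 and +70 mm). A flush steel socket plate with the keyhole lies in the middle; a knurled clamp screw on the -x face. Origin: centre of the underside, z up.
- keyhole (a point): Centre of the keyhole, on the flat top of the bed; axes as the bed's. Round bore 30 mm across with slots 14 mm wide reaching 26 mm out along +x and -x, in a plate 8 mm thick. The lugs clear the plate once the die is 16 mm in; below it they turn only clockwise (from above), to stops at 82 degrees. Home is 20 mm in: flange on the bed, die origin 20 mm below this point.
- spring_pad (a joint): Travel in m of the dark sprung pad that fills the keyhole: 0 at rest (flush with the bed top), grows as a die pushes it down, 0.020 with the die home. It pushes back with 3 N at 0 and 9 N at 0.020; a die not held down rises again until its lugs meet the plate (0.016) or, if not turned, is pushed out.
- dish_die: The die to fit: a round hollow dish, 22 mm across, in its top. Steel insert, 56 mm tall, 0.2 to 0.3 kg. From the bottom: lug bar 48 x 10 mm, 8 mm high, on a shank 26 mm across; flange 38 mm across (underside at 20 mm is the seat); hexagonal head 26 mm across flats from 24 to 56 mm. Origin: centre of the underside; z up; x along the lugs. Flats face y and 30 and 150 degrees from x.
- post_die: A die of the same size and shape, but with a round post, 9 mm thick and 16 mm tall, standing on top of the hexagon (overall 72 mm). Stays in the rack.
- flat_die: A die of the same size and shape, but with a plain flat top. Stays in the rack.
- die_rack: Fixed wooden board, 66 mm (x) by 222 mm (y) by 20 mm high, with three round recesses 52 mm across and 4 mm deep, 74 mm apart along y (at y = -74, 0 and +74 mm); a die stands upright in each, its underside 16 mm above the desk. Origin: centre of the underside.
- block_brush: Block brush standing on its bristles: light wooden back 122 x 42 mm, 26 mm thick, over stiff black bristles 114 x 36 mm, 26 mm long; 52 mm tall, 0.1 to 0.25 kg. Origin: centre of the bristle ends, z up, x along its length; grip the back across its 42 mm width (y). It stands on the 2 mm thick green cutting mat at the right.
- scrap_0: Sawn-off end of brass bar, 14 by 11 by 11 mm, drilled, 14 g, on the bed over the keyhole. Origin: centre of its underside.
- scrap_1: Sawn-off end of hexagonal brass bar, 13 mm across flats, 12 mm tall, 14 g, on the bed, far side (+x). Origin: centre of its underside.
- scrap_2: Sawn-off end of brass bar, 18 by 10 by 10 mm, 14 g, on the bed, near side (-x). Origin: centre of its underside.
- catch_tray: Shallow pine tray, 83 mm (its x) by 268 mm (its y) by 28 mm high, walls 7.5 mm, floor 3 mm, loose (0.19 kg). Its long side is tucked under the bed's -y lip, so that what goes over that edge falls into it. Origin: centre of its underside.
- glue_pot: Bystander: small pot, 47 mm across, 70 mm tall, at the back. Origin: centre of the underside.
- spool_2: Bystander: thread spool, 35 mm across, 44 mm tall, at the back. Origin: centre of the underside.
There are look-alikes about, which are no part of the job. There is more than one size of the block_brush; the job needs the larger. What is shaped like the dish_die but purple is not meant.

How it is judged (in metres and radians):
On the way, in this order (a step that is already met when the one before it is completed fails the run):
1. all three scraps lie in the tray, swept there while the brush is held (x of scrap_0 in the frame of catch_tray between -0.036 and 0.036 m and y of scrap_0 in the frame of catch_tray between -0.128 and 0.128 m and height (world z) of each of scrap_0, scrap_1, scrap_2 below 0.032 m and x of scrap_1 in the frame of catch_tray between -0.036 and 0.036 m and y of scrap_1 in the frame of catch_tray between -0.128 and 0.128 m and x of scrap_2 in the frame of catch_tray between -0.036 and 0.036 m and y of scrap_2 in the frame of catch_tray between -0.128 and 0.128 m and contact force between the fingers and block_brush above 1 N), for 0.1 s.
2. the dished die stands with its lugs down in the keyhole slots, at least 8 mm in, not yet turned (z of dish_die in the frame of die_bed below 0.036 m and horizontal distance between dish_die and die_bed below 0.005 m and angle between the x axis of dish_die and the x axis of die_bed, either way round below 0.25 rad), for 0.1 s.
At the end, for the whole second after the job is handed in: Scraps in the tray; brush upright on desk or mat, released; dished die in the socket, upright, pressed to within 2 mm of its flange seat (spring pad down 18 mm or more), turned at least 73 of the 82 degrees clockwise, the fingers still on it with over 1 N (x of scrap_0 in the frame of catch_tray between -0.036 and 0.036 m and y of scrap_0 in the frame of catch_tray between -0.128 and 0.128 m and height (world z) of each of scrap_0, scrap_1, scrap_2 below 0.032 m and x of scrap_1 in the frame of catch_tray between -0.036 and 0.036 m and y of scrap_1 in the frame of catch_tray between -0.128 and 0.128 m and x of scrap_2 in the frame of catch_tray between -0.036 and 0.036 m and y of scrap_2 in the frame of catch_tray between -0.128 and 0.128 m and height (world z) of block_brush below 0.01 m and (x of block_brush in the frame of catch_tray above 0.045 m or x of block_brush in the frame of catch_tray below -0.045 m or y of block_brush in the frame of catch_tray above 0.14 m or y of block_brush in the frame of catch_tray below -0.14 m) and angle between block_brush's own z axis and vertical below 0.15 rad and contact force between each of the arm, the fingers and block_brush below 0.1 N and linear speed of each of block_brush, dish_die below 0.02 m/s and z of dish_die in the frame of die_bed between 0.021 and 0.026 m and horizontal distance between dish_die and die_bed below 0.004 m and angle between dish_die's own z axis and vertical below 0.1 rad and angle between the x axis of dish_die and the y axis of die_bed, either way round below 0.3 rad and value of joint spring_pad above 0.018 m and contact force between the fingers and dish_die above 1 N); the arm keeps its last pose, push and grip.
It fails at once if the fingers touch the scrap (contact force between the fingers and scrap_0 above 1 N or contact force between the fingers and scrap_1 above 1 N or contact force between the fingers and scrap_2 above 1 N).
It fails at once if one of the other two dies leaves its place or tips (distance of any of post_die, flat_die from where it was at the start of the episode above 0.02 m or angle between any of post_die, flat_die's own z axis and vertical above 0.5 rad).
It fails at once if the glue pot or thread spool is knocked (distance of any of glue_pot, spool_2 from where it was at the start of the episode above 0.03 m).
It also fails if it takes over 67 s, if anything falls off the work surface, if the arm or the gripper's body presses on something with over 40 N, if the wrist force passes 120 N, or if a joint passes its speed limit or range.

### The arm

A 6-joint arm with a two-finger parallel gripper is mounted at the origin on a cart in front of the work surface, level with it; the furniture and walls round the work are solid. World frame = base frame: x ahead of the robot, y to its left, z up, the work surface at z = 0. Lengths are in mm, angles in rad, forces in N, time in s.
With the tool pointing down it reaches from about 300 to 875 mm from the base axis. Payload 6.4 kg.
Tool frame: the origin (TCP) lies on the centre line of the jaws, within the pads' length; the fingertips stand 17 mm ahead of it and the grasp point (between the pads) lies 2 mm behind it (ctrl.finger_overhang is the distance from the TCP to the fingertips, in mm); z points along the fingers, y is the line along which they close (so a half turn about z gives the same grasp; the last joint's range is limited). The gripper opens to 85 mm and grips with 20 to 120 N. Pads are 22 mm wide; open, the fingers measure 114 mm over their backs; the gripper's body (76 mm by 85 mm) begins 54 mm behind the grasp point. The pads swing forward as they close: fully open they stand 13 mm farther back than shut.
Start: joints at [1.018, 0.181, 1.607, -0, 1.354, -0.206], TCP at [195.426, 540.786, 248.288] pointing down, gripper open.
Joint ranges: [-2.99, 2.99], [-0.89, 2.07], [0.3, 2.58], [-1.14, 4.28], [0, 2.63], [-3.12, 3.12]. Speed limits (rad/s): [2.57, 2.57, 3.01, 3.14, 3.14, 3.14].

### API

Orientations are given as a rotation vector (axis times angle).
In Python, from cell import ctrl gives the robot as it stands.
- The arm moves only by the tool carry_out, never from a script. Its argument "motion" is a list that holds one entry, the list of rows, each a list of 7 numbers: the shift along the tool's x, y, z each as a share of 800 mm, from -1 to 1, then the turn, a rotation vector about the tool's x, y, z each as a share of pi rad, from -1 to 1, then the gripper's target within -1 to 1 (fully open at 1, half-way at 0, shut at -1). In form: [[[tx, ty, tz, wx, wy, wz, jaw], ...]]. A call has 1 to 20 rows; each row shifts and turns the commanded pose from where the row before left it, along the tool's axes as they then stand; what a row does not reach is not made up. A row lasts 1/8 s, in which the tool goes at most 62.5 mm and 10.7 degrees, less where a joint would pass 70% of its speed; a pose out of reach is approached as far as the arm can. A call with a number of a shift or a turn outside -1 to 1 is refused whole. A call with a gripper value outside its range is refused whole. The fingers move at their own pace and stop on an object; "grip_force" is the grip in N (left out, the last holds). Time passes only in rows, so rows that do not move let the fingers close. It gives the time, the measured TCP pose, the force, the opening and the grip force at its end, in the units of the state.
- ctrl.get_obs(): the state, without advancing time (a new reading comes with each control period).
- ctrl.read_camera(name): name is "side" or "top"; returns a dict with "frame" (400x640x3 uint8, red, green, blue), "depth" (400x640 float32, mm along the optical axis (not along the pixel's ray), 0 where there is no reading), "mtx" (3x3 intrinsics, pixels), "dist" ([k1, k2, p1, p2, k3] as OpenCV has them; the pictures are not rectified), "cam_to_world" (4x4, takes a point from camera to world coordinates). Camera axes: x right, y down, z forward; pixel columns grow to the right and rows downward; lengths in mm; the calibration is good to about 2 mm. A picture is of the moment at which its call begins.
- ctrl.finish_job(): hands the job in; it is judged then, once.
The state is a dict: "t": time; "qpos": joint angles; "joint_velocities": joint speeds; "joint_torque": joint torques, N m; "tool_pos": TCP position; "ee_rot": TCP orientation; "force": force on the tool from outside, world axes, zero at the start; "wrist_torque": the same for the moment, N m; "grip_width": finger opening in mm; "grasp_force": force on a finger pad.
Only numpy, scipy, OpenCV 4.12 (cv2) and the standard library are available. Lean on these libraries where they do the work, as an engineer would, in place of code of your own. Each camera call takes 0.05 s, during which the arm holds its last target. There are 200 camera calls.

## Working session

There is one attempt and no reset: what is moved stays moved. The work goes in short steps, Python scripts to look and compute and a tool call to move; the robot and the scene stay as the last step left them, time stands still between calls to the robot, and variables do not carry over. Pictures are saved under pics/ and viewed, at most 10 in all, crops included, and the job is handed in when it is done.

Besides the shell and the picture viewer there is one more tool, called in YAML: its name, and indented under it one key for each argument. carry_out: Moves the arm, as the interface text tells. Its arguments: {"type":"object","properties":{"motion":{"type":"array"},"grip_force":{"type":"number"}},"required":["motion"]}

```bash
mkdir -p pics
cat > h.py <<'E'
import numpy as np, cv2, pickle
from cell import ctrl
from scipy.spatial.transform import Rotation as R
def shot(n):
    c=ctrl.read_camera(n); pickle.dump(c,open(n+'.pkl','wb')); return c
def load(n): return pickle.load(open(n+'.pkl','rb'))
def cloud(c):
    d=c['depth']; v,u=np.mgrid[0:400,0:640]
    p=cv2.undistortPoints(np.stack([u,v],-1).reshape(-1,1,2).astype(float),c['mtx'],np.array(c['dist'])).reshape(400,640,2)
    P=np.dstack([p*d[...,None],d]); T=np.array(c['cam_to_world'])
    W=P@T[:3,:3].T+T[:3,3]; W[d==0]=np.nan; return W
def save(im,name,s=1): cv2.imwrite('pics/'+name,cv2.resize(im[...,::-1],None,fx=s,fy=s,interpolation=cv2.INTER_CUBIC))
E
python3 - <<'E'
from h import *
for n in('top','side'):
    c=shot(n); save(c['frame'],n+'0.png',1.25); print(n,np.array(c['cam_to_world']).round(2).tolist(),c['mtx'][0][0])
o=ctrl.get_obs(); print(o['tool_pos'],o['ee_rot'],o['t'],o['grip_width'])
E
```

```text
top [[-0.03, -1.0, 0.08, 457.63], [-1.0, 0.03, 0.01, -29.71], [-0.01, -0.08, -1.0, 1336.79], [0.0, 0.0, 0.0, 1.0]] 505.33471493364164
side [[-1.0, -0.0, -0.05, 582.85], [0.05, 0.38, -0.93, 941.84], [0.02, -0.93, -0.37, 451.12], [0.0, 0.0, 0.0, 1.0]] 377.29643619055923
[195.17761204 540.36327808 247.45982823] [-5.41891725e-01 -3.09391883e+00  2.32212437e-03] 0.1 85.43607475102668
```

View pics/top0.png

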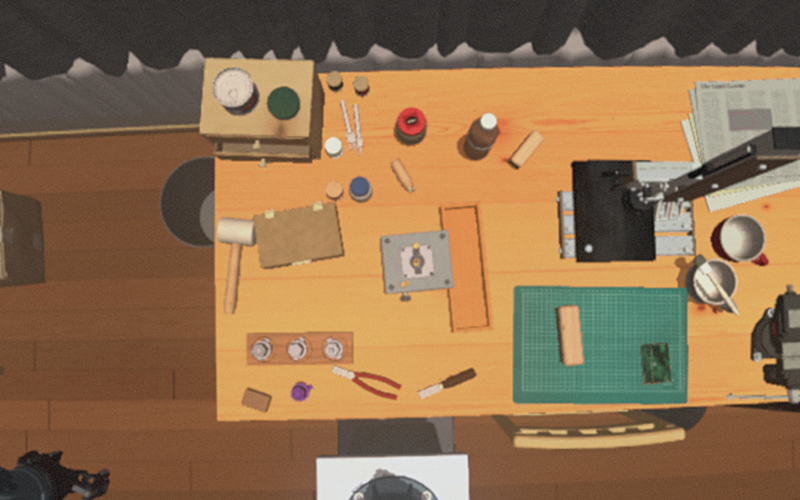

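View pics/side0.png

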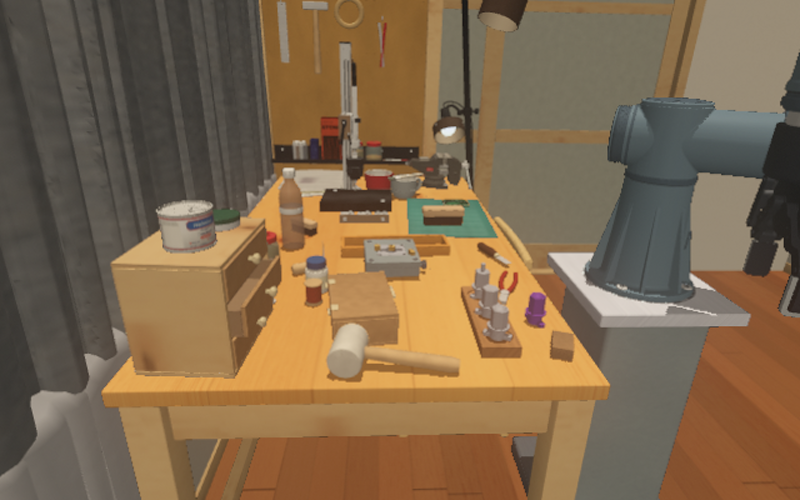

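The top view shows, in 1.25x pixels:
- **Brush candidates:** (570,335) on the mat, the larger one, and a small one at (525,148), which is the decoy.
- **Die candidates:** rack dies at (261,348), (297,348) and (333,348), plus a purple decoy at (301,391).
- **Bed and tray:** bed at (416,261), tray at (466,267).

I'll take one close crop for the die and measure everything.

Run:
```python
from h import *
c=load('top'); s=load('side'); W=cloud(c); S=cloud(s)
a=cv2.resize(c['frame'][255:300,190:290],(800,360),interpolation=cv2.INTER_CUBIC)
b=cv2.resize(s['frame'][205:290,360:460],(280,238),interpolation=cv2.INTER_CUBIC)
d=cv2.resize(c['frame'][180:240,300:365],(260,238),interpolation=cv2.INTER_CUBIC)
im=np.zeros((600,800,3),np.uint8); im[:360]=a; im[360:598,:280]=b; im[360:598,290:550]=d; save(im,'crop.png')
def rect(name,box,zl,zh):
    u0,u1,v0,v1=box; Q=W[v0:v1,u0:u1].reshape(-1,3); Q=Q[(Q[:,2]>zl)&(Q[:,2]<zh)]
    r=cv2.minAreaRect(Q[:,:2].astype(np.float32)); print(name,len(Q),np.round(r[0],1),np.round(r[1],1),round(r[2],1),'z',np.median(Q[:,2]).round(1))
rect('brush',(440,472,235,300),40,70)
rect('bed',(295,368,180,240),38,50)
rect('bedtopscrap',(303,362,186,234),49,70)
rect('tray',(345,400,155,270),15,35)
rect('rack',(192,290,255,300),13,26)
for i,u in enumerate((208,238,266)): rect('die%d'%i,(u-16,u+16,258,300),60,100)
for n in(37,38,39,40):pass
m=(W[...,2]>47)&(W[...,0]>0); 
sub=m[186:234,305:362].astype(np.uint8); k,l,st,ce=cv2.connectedComponentsWithStats(sub)
for i in range(1,k):
    q=W[186:234,305:362][l==i]; print('blob',len(q),q.mean(0).round(1),np.ptp(q,0).round(1))
```

```text
brush 790 [ 394.8 -373.2] [123.6  44.6] 1.7 z 53.1
bed 2386 [556.3 -64.2] [120.2 140.3] 3.7 z 43.9
bedtopscrap 123 [551.9 -66.7] [ 95.6 133.1] 7.4 z 52.5
tray 697 [ 541.5 -150. ] [266.6 120.1] 3.3 z 26.6
rack 1606 [371.8 180.3] [236.1  88.5] 89.2 z 19.0
die0 96 [383.1 260.2] [25.1 27.9] 0.1 z 69.6
die1 101 [381.2 186.1] [27.8 26.5] 36.9 z 71.8
die2 100 [382.1 111.8] [27.6 25.2] 89.7 z 72.2
blob 3 [611.  -31.6  47.7] [2.6 2.6 0.6]
blob 1 [613.3 -69.3  48.9] [0. 0. 0.]
blob 1 [610.2 -92.3  47.8] [0. 0. 0.]
blob 2 [ 611.  -106.5   48.2] [2.5 2.5 1.1]
blob 1 [607.4  -2.4  48.5] [0. 0. 0.]
blob 1 [607.3 -10.1  47.3] [0. 0. 0.]
blob 1 [607.  -20.3  47.8] [0. 0. 0.]
blob 2 [607.6 -44.7  47.9] [2.4 2.6 1.3]
blob 34 [589.6 -62.1  53.4] [26.  15.1 12.7]
blob 1 [607.8 -84.6  47.5] [0. 0. 0.]
blob 2 [ 604.2 -121.7   47.7] [0.2 2.5 0.8]
blob 1 [ 604.1 -128.1   47.4] [0. 0. 0.]
blob 3 [599.9   3.8  47.7] [4.9 2.7 1.4]
blob 1 [602.9 -76.7  47.4] [0. 0. 0.]
blob 1 [602.4 -84.3  50. ] [0. 0. 0.]
blob 1 [602.5 -92.1  47.1] [0. 0. 0.]
blob 1 [ 598.9 -122.7   48.8] [0. 0. 0.]
blob 1 [599.8  -2.2  47.8] 
[... 4577 characters left out ...]
 1 [ 511.4 -132.6   48.3] [0. 0. 0.]
blob 1 [511.2 -50.9  47.6] [0. 0. 0.]
blob 1 [507.6 -86.6  47.9] [0. 0. 0.]
blob 1 [507.2 -94.   51.9] [0. 0. 0.]
blob 1 [ 506.5 -127.4   47.2] [0. 0. 0.]
blob 2 [507.2  -8.7  48. ] [0.1 2.6 1.2]
blob 4 [505.1 -16.3  48.1] [5.  7.8 1.2]
blob 1 [505.9 -53.3  48.5] [0. 0. 0.]
blob 1 [505.7 -63.5  47.3] [0. 0. 0.]
blob 1 [502.5 -86.3  49. ] [0. 0. 0.]
blob 1 [ 501.9 -109.3   47.8] [0. 0. 0.]
blob 3 [500.3 -43.8  48.1] [2.6 2.6 1.9]
blob 1 [500.6 -63.4  47.4] [0. 0. 0.]
blob 2 [499.1 -69.7  48.1] [2.5 2.6 0.7]
blob 1 [496.8 -14.8  48.8] [0. 0. 0.]
blob 1 [496.5 -25.   48.7] [0. 0. 0.]
blob 1 [496.2 -37.8  47.2] [0. 0. 0.]
blob 1 [495.8 -53.   47.6] [0. 0. 0.]
```

View pics/crop.png

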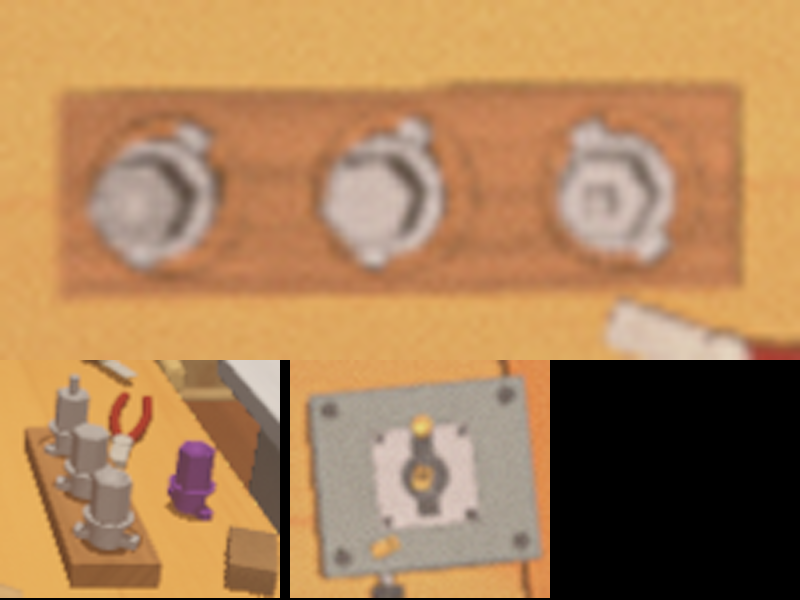

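Left to right, the rack dies are dished (left, y≈260, hollow top and lower depth), flat, and post. The larger brush is on the mat. Starting towards the brush now.

carry_out:
  motion:
    - [[0,0,0,0,0,-0.04,0.4],[0,0,0,0,0,-0.04,0.4],[0,0,0,0,0,-0.04,0.4],[-0.072,0,0,0,0,0,0.4],[-0.072,0,0,0,0,0,0.4],[-0.072,0,0,0,0,0,0.4],[0,-0.0718,0,0,0,0,0.4],[0,-0.0718,0,0,0,0,0.4],[0,-0.0718,0,0,0,0,0.4],[0,-0.0718,0,0,0,0,0.4],[0,-0.0718,0,0,0,0,0.4],[0,-0.0718,0,0,0,0,0.4],[0,-0.0718,0,0,0,0,0.4],[0,-0.0718,0,0,0,0,0.4],[0,-0.0718,0,0,0,0,0.4],[0,-0.0718,0,0,0,0,0.4],[0,-0.0718,0,0,0,0,0.4],[0,-0.0718,0,0,0,0,0.4],[0,-0.0718,0,0,0,0,0.4],[0,-0.0718,0,0,0,0,0.4]]
  grip_force: 60

```text
t: 2.6
tool_pos: [392.0, -259.7, 248.1]
ee_rot: [-0.046, 3.141, 0.0]
force: [1.4, 0.4, -0.8]
grip_width: 59.7
grasp_force: 0.0
```

```bash
cat >> h.py <<'E'
def go(x,y,z,yaw=None):
    "remaining move to TCP x,y,z with tool y at yaw (deg), rotation first, in row units"
    o=ctrl.get_obs(); M=R.from_rotvec(o['ee_rot']); p=np.array(o['tool_pos'])
    Y=M.as_matrix()[:,1]; cur=np.degrees(np.arctan2(Y[1],Y[0])); yaw=cur if yaw is None else yaw
    a=np.radians(yaw); T=np.array([[-np.sin(a),np.cos(a),0],[np.cos(a),np.sin(a),0],[0,0,-1]]).T
    r=(M.inv()*R.from_matrix(T)).as_rotvec()
    print('t',round(o['t'],2),'pos',p.round(1),'yaw',cur.round(1),'tiltz',M.as_matrix()[2,2].round(4),'w',round(o['grip_width'],1),'g',round(o['grasp_force'],1),'F',np.round(o['force'],1),'over',round(float(ctrl.finger_overhang),1))
    print('turn',(r/np.pi).round(4),'then shift',(T.T@(np.array([x,y,z])-p)/800).round(4))
E
python3 - <<'E'
from h import *
go(394.8,-373.2,46,91.7)
c=load('top'); W=cloud(c)
def px(u,v,z):
    p=cv2.undistortPoints(np.array([[[u,v]]],float),c['mtx'],np.array(c['dist']))[0,0]
    T=np.array(c['cam_to_world']); d=T[:3,:3]@np.array([*p,1]); return (T[:3,3]+d*(z-T[2,3])/d[2])[:2]
f=lambda a,b:(190+a/8-.5,255+b/8-.5)
A=px(*f(193,135),24);B=px(*f(143,252),24); print('lug',A,B,np.degrees(np.arctan2(*(A-B)[::-1])),(A+B)/2)
for q in [(443,207),(478,204),(490,325),(453,328)]: print(px(q[0]/1.25,q[1]/1.25,28).round(0))
E
```

```text
t 2.6 pos [ 392.  -259.7  248.1] yaw 91.7 tiltz -1.0 w 59.7 g 0.0 F [ 1.4  0.4 -0.8] over 17.0
turn [ 0.0001  0.     -0.    ] then shift [ 0.0007 -0.1419  0.2526]
lug [402.12029366 251.71209468] [364.60482712 268.74457774] -24.418632691846007 [383.36256039 260.22833621]
[ 668. -122.]
[ 672. -196.]
[ 420. -211.]
[ 416. -135.]
```

carry_out:
  motion:
    - [[0,-0.071,0,0,0,0,0.4],[0,-0.071,0,0,0,0,0.4],[0,0,0.07,0,0,0,0.4],[0,0,0.07,0,0,0,0.4],[0,0,0.07,0,0,0,0.4],[0,0,0.03,0,0,0,0.4],[0,0,0.0115,0,0,0,0.4],[0,0,0,0,0,0,0.4],[0,0,0,0,0,0,-1],[0,0,0,0,0,0,-1],[0,0,0,0,0,0,-1],[0,0,0,0,0,0,-1],[0,0,0,0,0,0,-1]]

```text
t: 4.22
tool_pos: [396.7, -372.5, 49.0]
ee_rot: [-0.047, 3.139, -0.004]
force: [0.0, -0.3, 6.9]
grip_width: 40.6
grasp_force: 61.5
```

Run:
```python
from h import *
go(394.8,-373.2,47,91.7)
c=shot('top'); save(c['frame'][200:330,380:540],'grip.png',3)
```

```text
t 4.22 pos [ 396.7 -372.5   49. ] yaw 91.7 tiltz -1.0 w 40.6 g 61.5 F [ 0.  -0.3  6.9] over 17.0
turn [-0.0009  0.0006  0.0002] then shift [ 0.0024 -0.0008  0.0024]
```

View pics/grip.png

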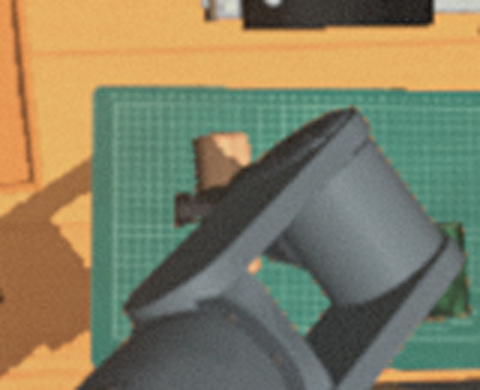

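carry_out:
  motion:
    - [[0,0,-0.03,0,0,0,-1],[0,0,-0.06,0,0,0,-1],[0,0,-0.06,0,0,-0.011,-1],[-0.031,0.065,0,0,0,0,-1],[-0.031,0.065,0,0,0,0,-1],[-0.031,0.065,0,0,0,0,-1],[-0.031,0.065,0,0,0,0,-1],[-0.031,0.065,0,0,0,0,-1],[-0.031,0.065,0,0,0,0,-1],[-0.031,0.065,0,0,0,0,-1],[0,0,0,0,0,0,-1],[0,0,0,0,0,0,-1]]

```text
t: 5.78
tool_pos: [545.2, 3.4, 167.0]
ee_rot: [0.104, -3.139, 0.001]
force: [0.6, -0.1, -2.0]
grip_width: 40.9
grasp_force: 61.4
```

Run:
```python
from h import *
go(547,1.4,93,93.7)
c=shot('side'); S=cloud(c); save(c['frame'][120:260,220:400],'lift.png',3)
```

```text
t 5.78 pos [545.2   3.4 167. ] yaw 93.8 tiltz -1.0 w 40.9 g 61.4 F [ 0.6 -0.1 -2. ] over 17.0
turn [-0.0001 -0.0001  0.0004] then shift [-0.0021 -0.0026  0.0925]
```

View pics/lift.png

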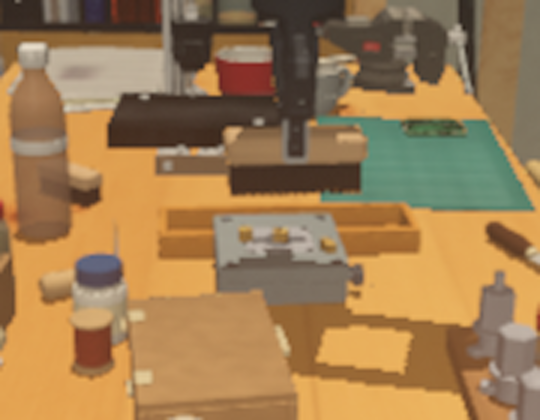

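The side view shows the brush level in the grip (crop pixel 295,165), with the three scraps on the bed at (245,235), (281,235) and (328,243). I'll check the bristle height next.

Run:
```python
from h import *
S=cloud(load('side'))
q=S[160:190,292:345].reshape(-1,3); q=q[(abs(q[:,1]-22)<12)&(q[:,2]>90)]
print(len(q),np.percentile(q,[0,1,3,50,97,100],axis=0).round(1))
```

```text
893 [[479.8  10.4 118.6]
 [482.9  13.  119.5]
 [485.5  15.2 120.8]
 [541.9  22.6 147.6]
 [595.8  31.5 172. ]
 [601.   33.9 189.1]]
```

carry_out:
  motion:
    - [[-0.007,0,0.05,0,0,0,-1],[0,0,0.03,0,0,0,-1],[0,0,0.012,0,0,0,-1],[0,0,0,0,0,0,-1],[0,-0.008,0,0,0,0,-1],[0,-0.015,0,0,0,0,-1],[0,-0.015,0,0,0,0,-1],[0,-0.015,0,0,0,0,-1],[0,-0.015,0,0,0,0,-1],[0,-0.015,0,0,0,0,-1],[0,-0.015,0,0,0,0,-1],[0,-0.015,0,0,0,0,-1],[0,-0.015,0,0,0,0,-1],[0,-0.015,0,0,0,0,-1],[0,-0.015,0,0,0,0,-1],[0,-0.015,0,0,0,0,-1],[0,-0.01,0,0,0,0,-1],[0,0,0,0,0,0,-1],[0,0,0,0,0,0,-1]]

```text
t: 8.2
tool_pos: [560.5, -142.3, 93.4]
ee_rot: [0.102, -3.14, -0.0]
force: [-0.4, -0.9, -2.6]
grip_width: 40.8
grasp_force: 61.4
```

carry_out:
  motion:
    - [[0,0,-0.06,0,0,0,-1],[0,0,-0.06,0,0,0,-1],[0.065,-0.02,0,0,0,0,-1],[0.065,-0.02,0,0,0,0,-1],[0,0,0,0,0,0,-1]]

```text
t: 8.82
tool_pos: [456.0, -181.1, 189.0]
ee_rot: [0.098, -3.138, -0.001]
force: [0.1, 0.2, -1.9]
grip_width: 41.1
grasp_force: 61.4
```

Run:
```python
from h import *
go(396.7,-372.5,49,91.7)
a=shot('top')['frame'][150:280,290:410]; b=shot('side')['frame'][150:260,260:400]
im=np.hstack([cv2.resize(a,(400,433)),cv2.resize(b,(400,433))]); save(im,'swept.png')
```

```text
t 8.82 pos [ 456.  -181.1  189. ] yaw 93.6 tiltz -1.0 w 41.1 g 61.4 F [ 0.1  0.2 -1.9] over 17.0
turn [ 0.0003 -0.0006  0.0105] then shift [ 0.0812 -0.2369  0.175 ]
```

View pics/swept.png

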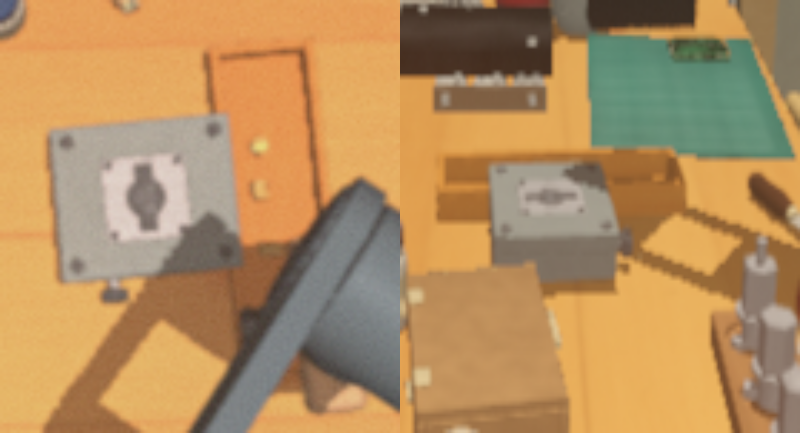

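The bed is clear. Two scraps are visible in the tray at (260,147) and (260,190), with probably the third in shadow at (272,247). Next I put the brush back on the mat.

carry_out:
  motion:
    - [[0,0,0,0,0,0.0105,-1],[0.021,-0.06,0,0,0,0,-1],[0.02,-0.059,0,0,0,0,-1],[0.02,-0.059,0,0,0,0,-1],[0.02,-0.059,0,0,0,0,-1],[0,0,0.07,0,0,0,-1],[0,0,0.06,0,0,0,-1],[0,0,0.028,0,0,0,-1],[0,0,0.011,0,0,0,-1],[0,0,0.004,0,0,0,-1],[0,0,0,0,0,0,-1]]

```text
t: 10.3
tool_pos: [400.9, -373.4, 52.0]
ee_rot: [-0.05, 3.14, -0.002]
force: [0.5, -0.5, -2.1]
grip_width: 41.0
grasp_force: 61.5
```

Run:
```python
from h import *
go(396.7,-372.5,49,91.7)
```

```text
t 10.3 pos [ 400.9 -373.4   52. ] yaw 91.8 tiltz -1.0 w 41.0 g 61.5 F [ 0.5 -0.5 -2.1] over 17.0
turn [-0.0005  0.0003  0.0008] then shift [0.0053 0.0013 0.0038]
```

carry_out:
  motion:
    - [[0,0,0.0028,0,0,0,-1],[0,0,0,0,0,0,-1],[0,0,0,0,0,0,0.5],[0,0,0,0,0,0,0.5],[0,0,0,0,0,0,0.5],[0,0,0,0,0,0,0.5],[0,0,-0.03,0,0,0,0.5],[0,0,-0.07,0,0,0,0.5],[0,0,-0.07,0,0,0,0.5],[0,0.07,0,0,0,0.05,0.3],[0,0.07,0,0,0,0.05,0.3],[0,0.07,0,0,0,0.05,0.3],[0,0.07,0,0,0,0.05,0.3]]

```text
t: 11.92
tool_pos: [444.6, -155.7, 185.1]
ee_rot: [0.93, 3.0, -0.0]
force: [0.2, -0.6, -0.0]
grip_width: 55.4
grasp_force: 0.0
```

Run:
```python
from h import *
go(383.3,260.2,180,5.6)
c=shot('top'); W=cloud(c); save(c['frame'][150:320,300:520],'after.png',3)
u0,u1,v0,v1=430,485,235,300; Q=W[v0:v1,u0:u1].reshape(-1,3); Q=Q[(Q[:,2]>40)&(Q[:,2]<75)]
print(cv2.minAreaRect(Q[:,:2].astype(np.float32)),np.median(Q[:,2]))
```

```text
t 11.93 pos [ 444.6 -155.7  185.1] yaw 55.6 tiltz -1.0 w 55.4 g 0.0 F [ 0.2 -0.6 -0. ] over 17.0
turn [1.000e-04 2.000e-04 2.775e-01] then shift [ 0.5248 -0.0255  0.0064]
((398.80010986328125, -372.6071472167969), (123.2367172241211, 44.234107971191406), 2.042026996612549) 52.75624775726499
```

View pics/after.png

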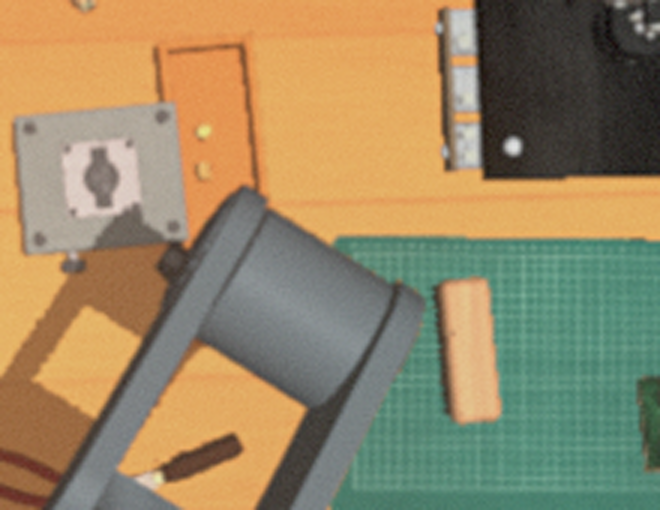

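The brush stands released on the mat at (470,350), with two scraps in view. On to the die.

carry_out:
  motion:
    - [[0,0,0,0,0,0.0555,0.3],[0,0,0,0,0,0.0555,0.3],[0,0,0,0,0,0.0555,0.3],[0,0,0,0,0,0.0555,0.3],[0,0,0,0,0,0.0555,0.3],[0.066,-0.003,0,0,0,0,0.3],[0.066,-0.003,0,0,0,0,0.3],[0.066,-0.003,0,0,0,0,0.3],[0.066,-0.003,0,0,0,0,0.3],[0.066,-0.003,0,0,0,0,0.3],[0.066,-0.003,0,0,0,0,0.3],[0.066,-0.003,0,0,0,0,0.3],[0.063,-0.003,0,0,0,0,0.3],[0,0,0,0,0,0,0.3]]

```text
t: 13.72
tool_pos: [381.1, 261.0, 184.9]
ee_rot: [-2.096, -2.339, -0.001]
force: [0.1, -1.2, 0.4]
grip_width: 55.5
grasp_force: 0.0
```

Run:
```python
from h import *
go(383.3,260.2,61,5.6)
c=shot('top'); s=shot('side')
a=c['frame'][165:265,335:405]; im=cv2.resize(a,(420,600),interpolation=cv2.INTER_CUBIC)
b=cv2.resize(c['frame'][250:310,185:245],(380,380),interpolation=cv2.INTER_CUBIC)
b=np.vstack([b,np.zeros((220,380,3),np.uint8)]); save(np.hstack([im,b]),'tray.png')
```

```text
t 13.72 pos [381.1 261.  184.9] yaw 6.3 tiltz -1.0 w 55.5 g 0.0 F [ 0.1 -1.2  0.4] over 17.0
turn [ 0.     -0.0002  0.0038] then shift [-0.0013  0.0026  0.1549]
```

View pics/tray.png

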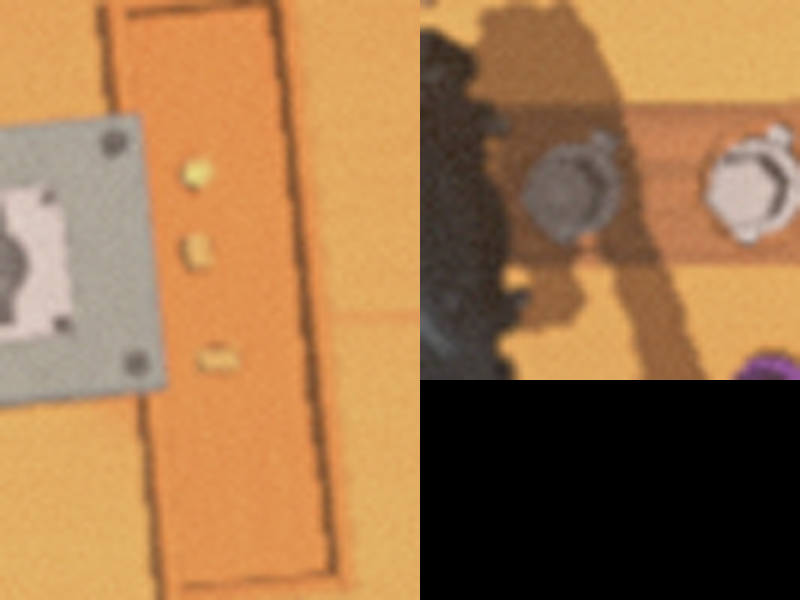

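All three scraps lie in the tray at (198,172), (197,250) and (217,358). Now I grasp the die.

carry_out:
  motion:
    - [[-0.0013,0.0026,0,0,0,0.004,0.3],[0,0,0.07,0,0,0,0.3],[0,0,0.055,0,0,0,0.3],[0,0,0.02,0,0,0,0.3],[0,0,0.01,0,0,0,0.3],[0,0,0,0,0,0,0.3],[0,0,0,0,0,0,-1],[0,0,0,0,0,0,-1],[0,0,0,0,0,0,-1],[0,0,0,0,0,0,-1],[0,0,0,0,0,0,-1],[0,0,0,0,0,0,-1]]
  grip_force: 100

```text
t: 15.32
tool_pos: [384.5, 258.0, 62.2]
ee_rot: [2.117, 2.32, 0.001]
force: [-3.0, -1.6, 9.3]
grip_width: 24.3
grasp_force: 97.4
```

Run:
```python
from h import *
go(383.3,260.2,61,5.6)
```

```text
t 15.32 pos [384.5 258.   62.2] yaw 5.2 tiltz -1.0 w 24.3 g 97.4 F [-3.  -1.6  9.3] over 17.0
turn [ 0.0003 -0.0001 -0.002 ] then shift [ 0.0029 -0.0012  0.0015]
```

carry_out:
  motion:
    - [[0,0,-0.02,0,0,0,-1],[0,0,-0.06,0,0,0,-1],[0,0,-0.06,0,0,0,-1],[0,0,0,0,0,-0.053,-1],[0,0,0,0,0,-0.053,-1],[0,0,0,0,0,-0.053,-1],[-0.065,-0.0064,0,0,0,0,-1],[-0.065,-0.0064,0,0,0,0,-1],[-0.065,-0.0064,0,0,0,0,-1],[-0.065,-0.0064,0,0,0,0,-1],[-0.065,-0.0064,0,0,0,0,-1],[-0.065,-0.0064,0,0,0,0,-1],[-0.065,-0.0064,0,0,0,0,-1],[0,0,0,0,0,0,-1],[0,0,0,0,0,0,-1]]

```text
t: 17.2
tool_pos: [556.7, -64.4, 173.2]
ee_rot: [-1.479, -2.771, -0.0]
force: [-0.3, 0.2, -2.1]
grip_width: 24.4
grasp_force: 98.2
```

Run:
```python
from h import *
go(556.3,-64.2,150,33.7)
c=shot('side'); S=cloud(c); T=np.linalg.inv(np.array(c['cam_to_world']))
o=ctrl.get_obs(); p=o['tool_pos']
def pr(P): return cv2.projectPoints(np.array([P],float),cv2.Rodrigues(T[:3,:3])[0],T[:3,3],c['mtx'],np.array(c['dist']))[0][0,0]
print(pr(p),pr([p[0],p[1],p[2]-45]),pr([556.3,-64.2,44]))
u,v=pr([p[0],p[1],p[2]-30]).astype(int); save(c['frame'][v-45:v+75,u-60:u+60],'held.png',5); print(u,v)
q=S.reshape(-1,3); q=q[(np.hypot(q[:,0]-p[0],q[:,1]-p[1])<40)]
for z in range(int(p[2])-52,int(p[2])-10,4):
    k=q[(q[:,2]>=z)&(q[:,2]<z+4)]
    if len(k): print(z,len(k),'x',k[:,0].min().round(1),k[:,0].max().round(1),'ymax',np.percentile(k[:,1],90).round(1))
```

```text
t 17.2 pos [556.7 -64.4 173.2] yaw 33.8 tiltz -1.0 w 24.4 g 98.2 F [-0.3  0.2 -2.1] over 17.0
turn [-0.     -0.0002  0.0007] then shift [ 0.0005 -0.0003  0.029 ]
[311.68698338 155.67700342] [311.49830271 171.31949652] [311.25624706 199.18533271]
311 166
125 12 x 530.2 569.2 ymax -48.1
129 28 x 530.4 574.8 ymax -47.9
133 22 x 529.9 572.0 ymax -48.0
137 11 x 541.8 561.1 ymax -48.5
141 7 x 547.6 563.8 ymax -48.0
145 18 x 533.4 569.4 ymax -42.8
149 24 x 536.5 569.4 ymax -42.9
153 17 x 533.2 572.1 ymax -46.0
157 19 x 536.3 574.9 ymax -44.6
161 20 x 530.3 577.7 ymax -45.1
```

View pics/held.png

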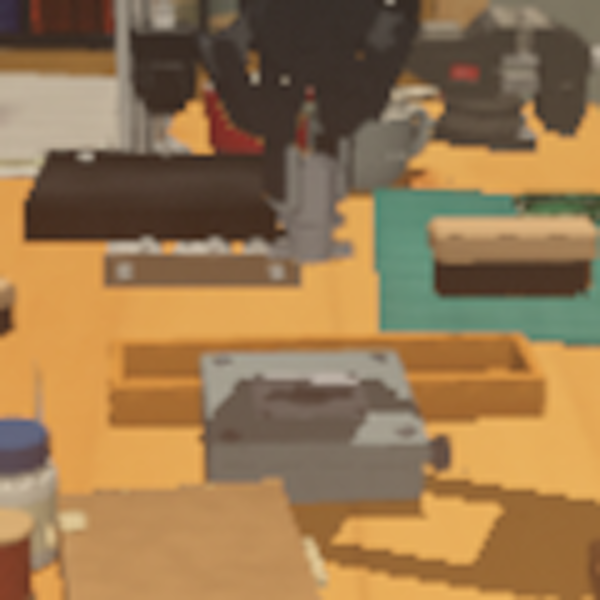

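The side view shows the die held upright (crop 312,205) with its lugs roughly along bed x, above the bed. I'll now measure the die and the bed in this same camera, so calibration error cancels.

Run:
```python
from h import *
c=load('side'); S=cloud(c)
Q=S[150:260,260:400].reshape(-1,3); Q=Q[(Q[:,2]>40)&(Q[:,2]<47.5)&(abs(Q[:,0]-556)<75)&(Q[:,1]>-150)&(Q[:,1]<20)]
print(len(Q),cv2.minAreaRect(Q[:,:2].astype(np.float32)),np.median(Q[:,2]))
# robust edges in bed frame at yaw 3.7
a=np.radians(3.7); B=np.array([[np.cos(a),np.sin(a)],[-np.sin(a),np.cos(a)]]); b=(Q[:,:2]-[556.3,-64.2])@B.T
for ax,o in((0,1),(1,0)):
    m=abs(b[:,o])<45; print(ax,np.percentile(b[m,ax],[0.3,1,50,99,99.7]).round(1))
# image silhouettes: keyhole and die columns
g=cv2.cvtColor(c['frame'],cv2.COLOR_RGB2GRAY)
from scipy.optimize import least_squares
q=S.reshape(-1,3)
for lo,hi,r in((145,151,19),(138,144,13)):
    k=q[(np.hypot(q[:,0]-554,q[:,1]+63)<25)&(q[:,2]>lo)&(q[:,2]<hi)][:,:2]
    f=least_squares(lambda s:np.hypot(*(k-s).T)-r,[554,-63],loss='soft_l1'); print('die',len(k),f.x.round(1),f.cost)
W=cloud(load('top'));
```

```text
799 ((551.7184448242188, -60.28589630126953), (119.44664764404297, 143.36993408203125), 3.6804358959198) 42.94602464094612
0 [-63.4 -62.5  -3.8  54.3  55.1]
1 [-64.5 -62.4  13.4  74.3  75.3]
die 38 [552.2 -62.8] 59.645927223282385
die 17 [552.7 -61.4] 7.260058523492285
```

carry_out:
  motion:
    - [[0,0,0.05,0,0,0,-1],[0,0,0.04,0,0,0,-1],[0,0,0.008,0,0,0,-1],[0,0,0,0,0,0,-1],[0,0,0,0,0,0,-1]]

```text
t: 17.88
tool_pos: [558.3, -64.6, 96.2]
ee_rot: [1.476, 2.77, 0.001]
force: [0.5, -0.9, -2.0]
grip_width: 24.2
grasp_force: 98.3
```

Run:
```python
from h import *
go(557.2,-64.8,94,33.7)
cs=[shot('side') for _ in range(6)]
c=cs[0].copy(); c['depth']=np.median([k['depth'] for k in cs],0).astype(np.float32); S=cloud(c); q=S.reshape(-1,3)
from scipy.optimize import least_squares
for z0 in range(44,74,4):
    k=q[(np.hypot(q[:,0]-553,q[:,1]+62)<30)&(q[:,2]>z0)&(q[:,2]<z0+4)]
    if len(k): print(z0,len(k),'x',k[:,0].min().round(1),k[:,0].max().round(1),'y',np.percentile(k[:,1],[10,50,90]).round(1))
for lo,hi,r in((67,72,19),(60,65,13),(74,90,13.5)):
    k=q[(np.hypot(q[:,0]-553,q[:,1]+63)<25)&(q[:,2]>lo)&(q[:,2]<hi)][:,:2]
    f=least_squares(lambda s:np.hypot(*(k-s).T)-r,[554,-63],loss='soft_l1'); print('die',len(k),f.x.round(1),f.cost.round(1))
Q=q[(q[:,2]>40)&(q[:,2]<46)&(abs(q[:,0]-552)<75)&(q[:,1]>-150)&(q[:,1]<20)]
a=np.radians(3.7); B=np.array([[np.cos(a),np.sin(a)],[-np.sin(a),np.cos(a)]]); b=(Q[:,:2]-[552,-60])@B.T
for ax,o in((0,1),(1,0)):
    m=(abs(b[:,o])<60)&(abs(b[:,o])>25); print('bed',ax,np.percentile(b[m,ax],[0,0.5,99.5,100]).round(1))
im=np.median([k['frame'] for k in cs],0).astype(np.uint8); T=np.linalg.inv(np.array(c['cam_to_world']))
save(im[165:225,275:350],'near.png',8)
```

```text
t 17.88 pos [558.3 -64.6  96.2] yaw 33.9 tiltz -1.0 w 24.2 g 98.3 F [ 0.5 -0.9 -2. ] over 17.0
turn [0.0006 0.0007 0.001 ] then shift [ 0.0006 -0.0012  0.0028]
44 2 x 525.3 562.9 y [-65.  -62.4 -59.8]
48 18 x 531.6 577.2 y [-64.7 -55.7 -50. ]
52 22 x 531.5 577.2 y [-59.  -55.4 -50.2]
56 23 x 531.4 574.4 y [-63.4 -53.7 -49.2]
60 10 x 543.2 565.9 y [-54.8 -49.9 -48. ]
64 8 x 543.3 563.1 y [-53.6 -49.3 -47. ]
68 12 x 537.9 568.9 y [-49.7 -44.5 -42.6]
72 27 x 537.4 571.6 y [-59.4 -48.3 -47. ]
die 12 [553.6 -61.4] 1.2
die 12 [553.5 -61.4] 1.6
die 62 [554.1 -60.2] 99.0
bed 0 [-60.  -59.6  58.7  59.1]
bed 1 [-71.9 -70.6  68.6  69.5]
```

View pics/near.png

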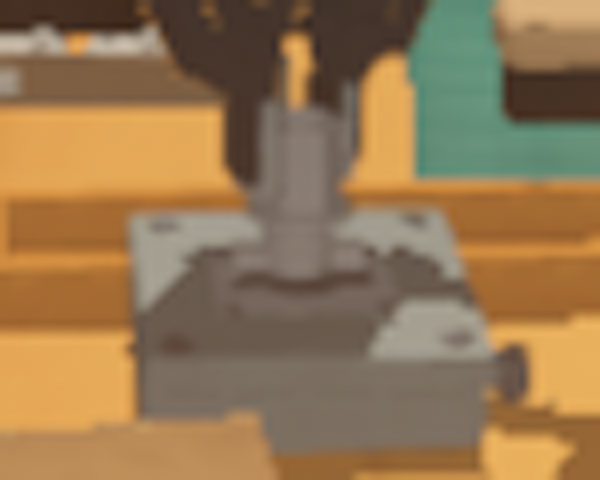

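The side view shows the die (crop 300,200) just above the keyhole, about 2 mm too far in +x relative to the bed. I'll correct that and lower it gently.

carry_out:
  motion:
    - [[0.0017,-0.0019,0,0,0,0.001,-1],[0,0,0,0,0,0,-1],[0,0,0.004,0,0,0,-1],[0,0,0.004,0,0,0,-1],[0,0,0.003,0,0,0,-1],[0,0,0.003,0,0,0,-1],[0,0,0,0,0,0,-1],[0,0,0,0,0,0,-1]]

```text
t: 19.18
tool_pos: [555.2, -64.4, 83.4]
ee_rot: [1.483, 2.769, -0.0]
force: [0.1, -0.3, 2.8]
grip_width: 24.3
grasp_force: 99.0
```

Run:
```python
from h import *
go(556.3,-64.3,80,33.7); print(ctrl.get_obs()['wrist_torque'])
```

```text
t 19.18 pos [555.2 -64.4  83.4] yaw 33.7 tiltz -1.0 w 24.3 g 99.0 F [ 0.1 -0.3  2.8] over 17.0
turn [ 0.      0.0001 -0.0002] then shift [-0.0006  0.0012  0.0043]
[ 0.02059017  0.12853926 -0.03373376]
```

carry_out:
  motion:
    - [[0,0,0.003,0,0,0,-1],[0,0,0.003,0,0,0,-1],[0,0,0.003,0,0,0,-1],[0,0,0.003,0,0,0,-1],[0,0,0.003,0,0,0,-1],[0,0,0.002,0,0,0,-1],[0,0,0.001,0,0,0,-1],[0,0,0,0,0,0,-1],[0,0,0,0,0,0,-1]]
  grip_force: 120

```text
t: 20.3
tool_pos: [555.4, -64.5, 70.4]
ee_rot: [1.482, 2.769, -0.0]
force: [-6.2, -0.2, 17.0]
grip_width: 23.6
grasp_force: 122.0
```

Run:
```python
from h import *
go(556.3,-64.3,70,33.7); print(ctrl.get_obs()['wrist_torque'])
```

```text
t 20.3 pos [555.4 -64.5  70.4] yaw 33.7 tiltz -1.0 w 23.6 g 122.0 F [-6.2 -0.2 17. ] over 17.0
turn [-0.      0.0002 -0.    ] then shift [-0.0004  0.0011  0.0005]
[0.27948542 1.07976686 0.02348949]
```

carry_out:
  motion:
    - [[0,0,0,0,0,0.028,-1],[0,0,0,0,0,0.028,-1],[0,0,0,0,0,0.028,-1],[0,0,0,0,0,0.028,-1],[0,0,0,0,0,0.028,-1],[0,0,0,0,0,0.028,-1],[0,0,0,0,0,0.028,-1],[0,0,0,0,0,0.028,-1],[0,0,0,0,0,0.028,-1],[0,0,0,0,0,0.028,-1],[0,0,0,0,0,0.028,-1],[0,0,0,0,0,0.028,-1],[0,0,0,0,0,0.028,-1],[0,0,0,0,0,0.028,-1],[0,0,0,0,0,0.028,-1],[0,0,0,0,0,0.028,-1],[0,0,0,0,0,0.006,-1],[0,0,0,0,0,0,-1],[0,0,0,0,0,0,-1]]

```text
t: 22.68
tool_pos: [552.9, -63.8, 70.3]
ee_rot: [-2.93, -1.127, 0.008]
force: [-16.6, 1.5, 27.8]
grip_width: 24.0
grasp_force: 123.3
```

Run:
```python
from h import *
go(555.4,-64.5,70,-48.3); print(ctrl.get_obs()['wrist_torque'])
```

```text
t 22.68 pos [552.9 -63.8  70.3] yaw -47.9 tiltz -1.0 w 24.0 g 123.3 F [-16.6   1.5  27.8] over 17.0
turn [-0.0014  0.0013  0.0022] then shift [0.0018 0.0027 0.0004]
[0.53436797 3.05625902 0.73757533]
```

carry_out:
  motion:
    - [[-0.0019,-0.0017,0,0,0,0.002,-1],[0,0,0,0,0,0.002,-1],[0,0,0,0,0,0,-1],[0,0,0,0,0,0,-1],[0,0,0,0,0,0,-1]]

```text
t: 23.3
tool_pos: [552.2, -63.8, 70.3]
ee_rot: [-2.938, -1.109, 0.003]
force: [-10.8, 3.1, 21.8]
grip_width: 23.8
grasp_force: 122.4
```

Run:
```python
from h import *
go(555.4,-64.5,70,-48.3); print(ctrl.get_obs()['wrist_torque'])
cs=[shot('side') for _ in range(5)]
c=cs[0].copy(); c['depth']=np.median([k['depth'] for k in cs],0).astype(np.float32); q=cloud(c).reshape(-1,3)
from scipy.optimize import least_squares
for z0 in range(44,76,4):
    k=q[(np.hypot(q[:,0]-552,q[:,1]+62)<28)&(q[:,2]>z0)&(q[:,2]<z0+4)]
    if len(k): print(z0,len(k),'x',k[:,0].min().round(1),k[:,0].max().round(1),'ymax',np.percentile(k[:,1],95).round(1))
s=cloud(shot('top')); Q=s[235:300,430:485].reshape(-1,3); Q=Q[(Q[:,2]>40)&(Q[:,2]<75)]; print('brush',cv2.minAreaRect(Q[:,:2].astype(np.float32)))
```

```text
t 23.3 pos [552.2 -63.8  70.3] yaw -48.7 tiltz -1.0 w 23.8 g 122.4 F [-10.8   3.1  21.8] over 17.0
turn [-0.0006  0.0005 -0.002 ] then shift [0.0024 0.0033 0.0004]
[0.59144044 1.92052334 0.53082401]
44 27 x 534.4 568.7 ymax -42.0
48 13 x 540.3 565.7 ymax -45.8
52 16 x 531.8 568.6 ymax -43.8
56 15 x 529.2 568.6 ymax -41.7
60 17 x 532.3 568.6 ymax -40.1
64 23 x 529.4 571.4 ymax -40.7
68 19 x 529.5 571.5 ymax -41.7
72 26 x 529.6 571.5 ymax -39.4
brush ((398.61236572265625, -371.8045959472656), (123.10936737060547, 43.2888069152832), 3.5222935676574707)
```

The flange sits on the bed (z 44–48) and is centred, the turn has reached the stop (−82.4°), and the push is about 22 N. Handing in.

```bash
python3 -c "
from cell import ctrl
print(ctrl.finish_job())"
```

```text
the job is handed in; nothing more can be done
None
```

I handed the job in at about 23 s and got no verdict back. The three scraps are in the tray and the larger brush stands released on the mat. The dished die is seated on the bed, turned about 82° clockwise to the stop, and still held pressed down in the fingers.

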